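# Make up the print-mounting caddy

### The job

Make up the mounting kit in the black caddy: put the wide tape roll flat over the spindle and the narrow tape roll on top of it over the same spindle, lay the thick marker flat and lengthwise inside the trough, and stand the nozzle bottle upright in the round cup. The empty tape core, the thin pen and the flat-capped jar are not part of the kit: leave them where they are.

Things in the scene. Friction and masses are not known exactly. Their poses are not given: they have to be found in the camera images.
- roll_wide: Wide roll of cream masking tape lying flat: a thick ring, outer diameter 64 mm, through hole 34 mm, 40 mm high, about 120 g. Grasp it across its outside from above. Loose on the table; origin: centre of its underside, z up.
- roll_narrow: Narrow roll of cream masking tape lying flat: a ring, outer diameter 52 mm, through hole 34 mm, 20 mm high, about 40 g. Grasp it across its outside. Loose on the table; origin: centre of its underside, z up.
- marker: Thick marker with a square body, 100 mm long (its x axis; the black cap, 38 mm, is at +x, the rest white), 18 mm wide and 18 mm high, about 30 g; lies flat on the table. Either end may point either way in the trough. Loose on the table; origin: centre of its underside, z up.
- bottle: Small white glue bottle with a pointed nozzle, standing: body 36 mm in diameter up to 42 mm height, then a shoulder and a thin nozzle up to 66 mm; about 50 g. Loose on the table; origin: centre of its underside, z up.
- core: Look-alike, to be left: empty brown cardboard tape core, a thin-walled ring, outer diameter 42 mm, hole 34 mm, 40 mm high. Loose on the table; origin: centre of its underside, z up.
- pen: Look-alike, to be left: thin square pen, 120 mm long (x axis), 9 mm wide and high, white with a black cap; lies flat. Loose on the table; origin: centre of its underside, z up.
- jar: Look-alike, to be left: squat white jar, 46 mm in diameter, 46 mm high, with a broad flat cap and no nozzle; standing. Loose on the table; origin: centre of its underside, z up.
- spindle: Insert for both rolls: upright metal post 16 mm thick at its centre, tapered top 60 above origin. The inserts stand 106 apart along their shared y axis, in any order, in the caddy, a fixed black tray 142 x 330, walls 15 high. Pale grey plate 130 (x) x 98 (y), 4 thick, fixed; origin: centre of its underside, z up, 3 above table.
- trough: Insert for the marker: shallow trough at its centre, inside 122 mm along x, 68 along y, walls 4 thick, their tops 16 above origin, floor 4 above origin. Stands in the black caddy. Pale grey plate 130 (x) x 98 (y), 4 thick, fixed; origin: centre of its underside, z up, 3 above table.
- cup: Insert for the bottle: low round wall at its centre, inner diameter 56 mm, outer 64, top 20 above origin, floor 4 above origin. Stands in the black caddy. Pale grey plate 130 (x) x 98 (y), 4 thick, fixed; origin: centre of its underside, z up, 3 above table.
Not all that is in view belongs to the job. Leave any green look-alike of the roll_wide alone.

How it is judged:
By the outcome, as a careful person would: the job done as asked, in the order asked, and still so for the second after the job is handed in, with the robot touching nothing.
It also fails if it takes over 106 s, if anything falls off the work surface, if the arm or the gripper's body presses on something with over 40 N, if the wrist force passes 120 N, or if a joint passes its speed limit or range.

### The arm

A 6-joint arm with a two-finger parallel gripper is mounted at the origin on the work surface. World frame = base frame: x ahead of the robot, y to its left, z up, the work surface at z = 0. Lengths are in m, angles in rad, forces in N, time in s.
With the tool pointing down it reaches from about 0.325 to 0.775 m from the base axis. Payload 9.3 kg.
Tool frame: the origin (TCP) lies between the finger pads; the fingertips stand 19 mm ahead of it and the grasp point (between the pads) is the TCP; z points along the fingers, y is the line along which they close (so a half turn about z gives the same grasp; the last joint's range is limited). The gripper opens to 85 mm and grips with 20 to 120 N. Pads are 22 mm wide; open, the fingers measure 114 mm over their backs; the gripper's body (76 mm by 85 mm) begins 54 mm behind the grasp point. The pads swing forward as they close: fully open they stand 13 mm farther back than shut.
Start: joints at [1.181, 0.259, 0.021, 1.334, 0, 1.418], TCP at [0.129, 0.535, 0.25] pointing down, gripper open.
Joint ranges: [-3.04, 3.04], [-0.91, 1.82], [-1.04, 1.36], [-1.92, 1.95], [-1.52, 1.45], [-3.14, 3.14]. Speed limits (rad/s): [2.22, 2.22, 2.79, 3.14, 3.14, 3.14].

### API

Orientations are given as a unit quaternion [w, x, y, z].
In Python, from plant import manip, camera, get_calibration gives the robot as it stands.
- The arm moves only by the tool send_rows, never from a script. Its argument "commands" is one flat list of numbers, 5 for each row, row after row: the shift along the tool's x, y, z normalised to -1 to 1, where 1 is 25 mm, then the turn about the tool's z normalised to -1 to 1, where 1 is 4 degrees, then the opening, from -1 (shut) to 1 (fully open). A call has 1 to 8 rows; each row shifts and turns the commanded pose from where the row before left it, along the tool's axes as they then stand; what a row does not reach is not made up. A row lasts 1/12 s, in which the tool goes at most 41.7 mm and 7.16 degrees, less where a joint would pass 70% of its speed; a pose out of reach is approached as far as the arm can. A call with a number of a shift or a turn outside -1 to 1 is refused whole. A call with a gripper value outside its range is refused whole. The fingers move at their own pace and stop on an object; "newtons" is the grip in N (left out, the last holds). Time passes only in rows, so rows that do not move let the fingers close. It gives the time, the measured TCP pose, the force, the opening and the grip force at its end, in the units of the state.
- manip.read_state(): the state, without advancing time (a new reading comes with each control period).
- camera(name): name is "side" or "top"; returns the picture (420x560x3 uint8, red, green, blue); there is no depth.
- get_calibration(name): a dict with "fx", "fy", "cx", "cy" (pixels), "dist_coeffs" ([k1, k2, p1, p2, k3] as OpenCV has them; the pictures are not rectified), "origin" and "rotation" of the camera in the world. Camera axes: x right, y down, z forward; pixel columns grow to the right and rows downward; lengths in m; the calibration is good to about 2 mm. A picture is of the moment at which its call begins. get_calibration takes no time and is no camera call.
- manip.job_done(): hands the job in; it is judged then, once.
The state is a dict: "t": time; "joint_pos": joint angles; "qvel": joint speeds; "joint_torque": joint torques, N m; "tcp_pos": TCP position; "ee_rot": TCP orientation; "contact_force": force on the tool from outside, world axes, zero at the start; "moment": the same for the moment, N m; "opening": finger opening in m; "finger_force": force on a finger pad.
Only numpy, scipy, OpenCV 4.12 (cv2) and the standard library are available. Lean on these libraries where they do the work, as an engineer would, in place of code of your own. Each camera call takes 0.05 s, during which the arm holds its last target. There are 200 camera calls.

## Working session

There is one attempt and no reset: what is moved stays moved. The work goes in short steps, Python scripts to look and compute and a tool call to move; the robot and the scene stay as the last step left them, time stands still between calls to the robot, and variables do not carry over. Pictures are saved under pics/ and viewed, at most 14 in all, crops included, and the job is handed in when it is done.

Besides the shell and the picture viewer there is one more tool, called as name(argument=value, ...) on one line, values as JSON. send_rows: Moves the arm, as the interface text tells. Scaled input: -1 to 1 covers 25 mm each way for a shift and 4 degrees each way for a turn. Its arguments: {"type":"object","properties":{"commands":{"type":"array","items":{"type":"number"}},"newtons":{"type":"number"}},"required":["commands"]}

```bash
mkdir -p pics; ls; python3 - <<'E'
from plant import manip, camera, get_calibration
import cv2,numpy as np
for n in("top","side"):
    cv2.imwrite(f"pics/{n}0.png",camera(n)[:,:,::-1]); c=get_calibration(n); print(n,{k:np.round(v,4).tolist() for k,v in c.items()})
s=manip.read_state();print(s)
E
```

```text
pics
top {'fx': 381.7076, 'fy': 381.7076, 'cx': 281.3113, 'cy': 215.3041, 'dist_coeffs': [-0.0294, 0.0, 0.0, 0.0, 0.0], 'origin': [0.3221, 0.0484, 0.963], 'rotation': [-0.0732, 0.721, -0.6856, 0.0688]}
side {'fx': 433.5627, 'fy': 433.5627, 'cx': 282.1371, 'cy': 210.4652, 'dist_coeffs': [-0.1408, 0.0, 0.0, 0.0, 0.0], 'origin': [0.1791, -0.7271, 0.5742], 'rotation': [-0.4752, 0.8562, -0.1777, 0.0971]}
{'t': 0.1, 'joint_pos': array([ 1.18144531e+00,  2.59145126e-01,  2.08546389e-02,  1.33365607e+00,
       -1.09254793e-05,  1.41819583e+00]), 'qvel': array([-0.00051995, -0.00136569,  0.00288563, -0.0002668 , -0.00152847,
        0.00048662]), 'joint_torque': array([ 3.77168399e-03, -5.56696415e+01,  3.45067871e+01,  1.17191221e-02,
       -1.31086499e-04,  2.08274038e-07]), 'tcp_pos': array([0.12892911, 0.53446481, 0.24972826]), 'ee_rot': array([-1.48678122e-04,  1.18098968e-01,  9.93001663e-01, -5.55589600e-04]), 'contact_force': array([-0.18428805,  0.17633616,  0.13176252]), 'moment': array([ 0.00664794, -0.02416728, -0.04445899]), 'finger_force': 0.0, 'opening': 0.08552734302428534}
```

View pics/top0.png

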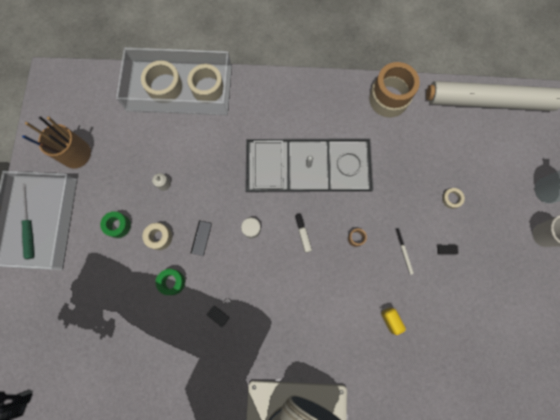

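View pics/side0.png

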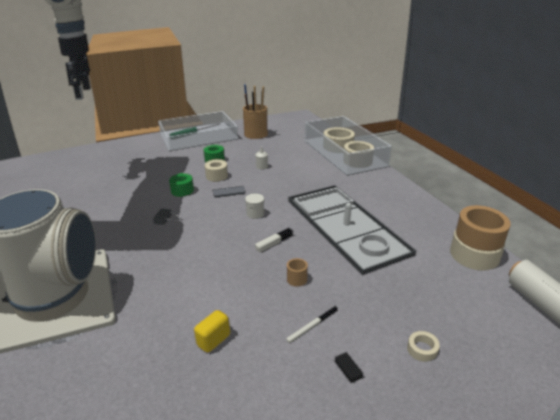

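The top view reads as follows, in (column, row) pixels:
- **Wide roll:** the cream ring at (156,236) is the candidate. The green look-alikes are at (114,224) and (170,281). The larger cream rolls in the clear bin at (160,78) and (205,80) also look wrong.
- **Narrow roll:** (454,198). The brown core is at (357,236).
- **Marker:** (304,232), thick and short. The pen is at (405,251), thin and long.
- **Bottle:** (161,181), with a nozzle. The jar is at (250,227).
- **Caddy:** trough at (268,165), spindle at (309,160), cup at (349,164).

Next I'll segment these and triangulate.

```bash
cat > h.py <<'E'
import cv2,numpy as np
from scipy.spatial.transform import Rotation as R
from scipy.optimize import least_squares
from plant import manip,camera,get_calibration
CAL={n:get_calibration(n) for n in("top","side")}
def cam(n):
    c=CAL[n];K=np.array([[c['fx'],0,c['cx']],[0,c['fy'],c['cy']],[0,0,1.]])
    q=np.array(c['rotation']);M=q if q.ndim==2 else R.from_quat(q[[1,2,3,0]]).as_matrix()
    return K,np.array(c['dist_coeffs'],float),M,np.array(c['origin'])
def proj(n,P):
    K,d,M,o=cam(n);X=(np.atleast_2d(P)-o)@M
    return cv2.projectPoints(X.reshape(-1,1,3),np.zeros(3),np.zeros(3),K,d)[0][:,0]
def plane(n,uv,z):
    K,d,M,o=cam(n);p=cv2.undistortPoints(np.array(uv,float).reshape(-1,1,2),K,d)[:,0]
    r=np.c_[p,np.ones(len(p))]@M.T
    return o+r*((z-o[2])/r[:,2])[:,None]
def hullc(n,P):
    h=cv2.convexHull(proj(n,P).astype(np.float32));m=cv2.moments(h);return np.array([m['m10']/m['m00'],m['m01']/m['m00'],m['m00']])
def cyl(r,h,x,y,z):
    a=np.linspace(0,2*np.pi,60);c=np.c_[x+r*np.cos(a),y+r*np.sin(a)]
    return np.vstack([np.c_[c,0*a+z],np.c_[c,0*a+z+h]])
def box(l,w,h,x,y,z,t):
    c,s=np.cos(t),np.sin(t)
    return np.array([[x+c*i*l/2-s*j*w/2,y+s*i*l/2+c*j*w/2,z+k*h] for i in(-1,1) for j in(-1,1) for k in(0,1)])
def blob(img,seed,win,mask):
    """filled convex hull of the mask components near seed"""
    x,y=seed;m=np.zeros(mask.shape,np.uint8);m[y-win:y+win,x-win:x+win]=mask[y-win:y+win,x-win:x+win]
    n,l,st,_=cv2.connectedComponentsWithStats(m)
    ys,xs=np.nonzero(l);k=np.argmin((xs-x)**2+(ys-y)**2);h=cv2.convexHull(np.argwhere(l==l[ys[k],xs[k]])[:,::-1].astype(np.int32))
    f=np.zeros_like(m);cv2.fillConvexPoly(f,h,1);M=cv2.moments(f,True)
    return np.array([M['m10']/M['m00'],M['m01']/M['m00'],M['m00']]),h
E
python3 - <<'E'
from h import *
T=cv2.imread("pics/top0.png");S=cv2.imread("pics/side0.png")
def mask(I):
    hsv=cv2.cvtColor(I,cv2.COLOR_BGR2HSV);L=I.max(2).astype(int)
    bg=cv2.medianBlur(I,51).max(2).astype(int)
    sat=hsv[...,1]>60
    return (((L-bg)>22)|(sat&(L>60))).astype(np.uint8)
mt,ms=mask(T),mask(S)
obj={'wide':((156,236),(216,171),cyl,(.032,.04)),'narrow':((454,198),(424,346),cyl,(.026,.02)),
'bottle':((161,181),(262,160),cyl,(.018,.05)),'core':((357,236),(298,272),cyl,(.021,.04)),'jar':((250,227),(255,206),cyl,(.023,.046))}
for k,(a,b,f,g) in obj.items():
    A,ha=blob(T,a,24,mt);B,hb=blob(S,b,24,ms)
    cv2.drawContours(T,[ha],-1,(0,0,255),1);cv2.drawContours(S,[hb],-1,(0,0,255),1)
    fun=lambda p:np.r_[hullc("top",cyl(*g,*p))[:2]-A[:2],hullc("side",cyl(*g,*p))[:2]-B[:2]]
    p0=plane("top",[a],.02)[0];p0[2]=0
    r=least_squares(fun,p0);areas=hullc("top",cyl(*g,*r.x))[2],hullc("side",cyl(*g,*r.x))[2]
    print(k,r.x.round(4),"res px",r.fun.round(2),"area meas/pred",A[2],B[2],np.round(areas,0), A[:2].round(1),B[:2].round(1))
c=[T[125:290,90:480],S[130:390,150:450]]
c=cv2.resize(c[0],None,fx=2,fy=2,interpolation=2);d=cv2.resize(S[130:370,150:450],None,fx=2.4,fy=2.4,interpolation=2)
cv2.imwrite("pics/t1.png",c);cv2.imwrite("pics/s1.png",d)
E
```

```text
wide [0.4406 0.3581 0.0423] res px [-0.    0.17  0.18 -0.09] area meas/pred 537.0 477.0 [716. 473.] [154.5 235.5] [214.3 157.8]
narrow [ 0.5835 -0.3817  0.0079] res px [-0.09  0.25  0.12 -0.08] area meas/pred 314.0 592.0 [389. 841.] [454.5 197.2] [423.9 342.3]
bottle [0.5842 0.3731 0.0153] res px [-0.02  0.21  0.27 -0.08] area meas/pred 125.0 46.0 [275. 237.] [158.2 180. ] [260.5 154. ]
core [ 0.4673 -0.1313 -0.0008] res px [-0.28  0.56  0.46 -0.06] area meas/pred 275.0 522.0 [285. 559.] [357.1 236.8] [296.7 271.6]
jar [0.4759 0.1337 0.0213] res px [-0.    0.05  0.03 -0.01] area meas/pred 284.0 154.0 [342. 453.] [249.9 226.9] [254.2 197.7]
```

View pics/t1.png

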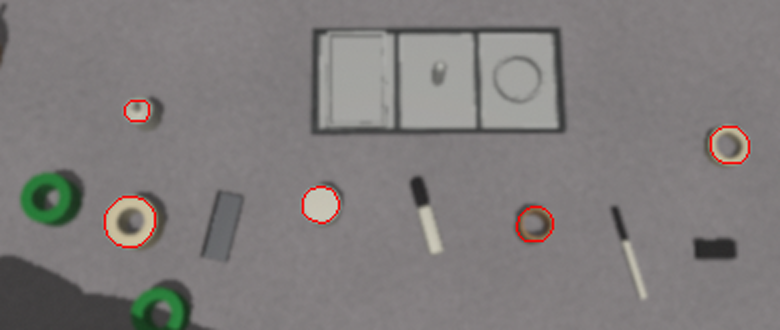

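View pics/s1.png

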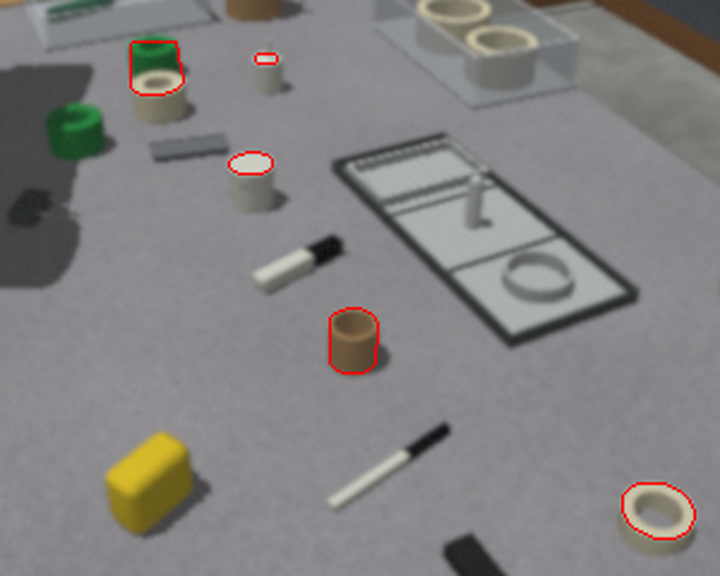

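The crops confirm the identifications. The red outlines mark the lit top faces only: wide roll, narrow roll, jar, core, and the bottle's shoulder, which has a nozzle. The marker is thicker and shorter than the pen. The order from +y to -y is trough, spindle, cup. Now I'll triangulate the top-face centres and fit the caddy and marker.

```bash
python3 - <<'E'
from h import *
t=lambda u,v:np.array([90+u/2-.25,125+v/2-.25]); s=lambda u,v:np.array([150+u/2.4-.3,130+v/2.4-.3])
def tri(a,b):
    p0=np.r_[plane("top",[a],.03)[0]]
    r=least_squares(lambda p:np.r_[proj("top",p)[0]-a,proj("side",p)[0]-b],p0);return r.x.round(4),r.fun.round(2)
A=np.array
for k,a,b in [('wide top',A([154.5,235.5]),s(158,83)),('narrow top',A([454.5,197.2]),A([423.9,342.3])),('bottle shoulder',A([158.2,180]),A([260.5,154])),
 ('jar top',A([249.9,226.9]),A([254.2,197.7])),('cup rim',t(517,79),s(538,273)),('spindle tip',t(440,65),s(477,178)),
 ('mk cap end',t(417,180),s(327,243)),('mk tail',t(436,252),s(263,277))]: print(k,*tri(a,b))
# caddy outer corners, top rim 15mm: (+x,+y),(+x,-y),(-x,-y),(-x,+y)
ct=[t(313,29),t(561,28),t(565,131),t(312,133)]; cs=[s(446,134),s(637,291),s(512,346),s(333,163)]
L=A([[.071,.165],[.071,-.165],[-.071,-.165],[-.071,.165]])
def pts(p):
    c,q=np.cos(p[2]),np.sin(p[2]);return np.c_[L@A([[c,q],[-q,c]])+p[:2],np.full(4,.015)]
for n in(("top",),("side",),("top","side")):
    r=least_squares(lambda p:np.concatenate([(proj(m,pts(p))-A(ct if m=="top" else cs)).ravel() for m in n]),[.65,0,0]);print(n,r.x.round(4),r.fun.round(1))
# marker top-face contrast ends on z=.018
print(plane("top",[t(417,180),t(436,252)],.018),plane("side",[s(330,240),s(262,277)],.012))
E
```

```text
wide top [0.4445 0.3681 0.0364] [-0.01  0.04  0.04 -0.01]
narrow top [ 0.5836 -0.3821  0.0176] [-0.13  0.29  0.2  -0.07]
bottle shoulder [0.5848 0.3742 0.0398] [-0.08  0.26  0.31 -0.07]
jar top [0.4762 0.1342 0.0439] [-0.05  0.15  0.15 -0.03]
cup rim [ 0.6615 -0.109   0.0148] [ 0.25 -0.58 -0.5   0.17]
spindle tip [ 0.6568 -0.0045  0.0596] [-0.08  0.2   0.19 -0.07]
mk cap end [0.5139 0.0179 0.0105] [-0.74  2.2   2.03 -0.49]
mk tail [ 0.4309 -0.0117  0.0131] [ 0.25 -0.81 -0.72  0.14]
('top',) [ 0.654  -0.0052  0.0558] [-0.5 -0.   0.1 -0.1  1.1  0.2 -0.7 -0.2]
('side',) [ 0.6504 -0.0134  0.0481] [-0.5  0.1  1.7  1.6 -0.7 -1.7 -0.6 -0.2]
('top', 'side') [ 0.6533 -0.0079  0.0521] [ 0.6  0.1  1.2  0.4  2.   0.8  0.2 -0.  -0.9 -1.   1.3 -0.3 -0.6 -3.7
 -0.6 -1.3]
[[ 0.51819994  0.01653062  0.018     ]
 [ 0.42829266 -0.01080792  0.018     ]] [[ 0.5126486   0.01942997  0.012     ]
 [ 0.43220181 -0.01001791  0.012     ]]
```

send_rows(commands=[0,0,1,-1,1,0,0,1,-1,1,0,0,1,-1,1,0,0,0.6,-0.39,1,0,0,0,0,1], newtons=40)

```text
t: 0.52
tcp_pos: [0.1284, 0.533, 0.1569]
ee_rot: [-0.001, -0.001, 1.0, -0.003]
contact_force: [1.1, -0.0, 0.4]
opening: 0.0853
finger_force: 0.0
```

send_rows(commands=[-0.9,-0.5,0,0,1,-0.9,-0.5,0,0,1,-0.9,-0.5,0,0,1,-0.9,-0.5,0,0,1,-0.9,-0.5,0,0,1,-0.9,-0.5,0,0,1,-0.9,-0.5,0,0,1,0,0,0,0,1])

```text
t: 1.18
tcp_pos: [0.29, 0.4459, 0.1613]
ee_rot: [0.001, 0.002, 1.0, 0.0]
contact_force: [-0.2, -0.3, 0.6]
opening: 0.0854
finger_force: 0.0
```

send_rows(commands=[-0.88,-0.45,0,0,1,-0.88,-0.45,0,0,1,-0.88,-0.45,0,0,1,-0.88,-0.45,0,0,1,-0.88,-0.45,0,0,1,-0.88,-0.45,0,0,1,-0.88,-0.45,0,0,1,0,0,0,0,1])

```text
t: 1.85
tcp_pos: [0.444, 0.3671, 0.161]
ee_rot: [0.001, 0.002, 1.0, 0.0]
contact_force: [-0.2, -0.2, -0.3]
opening: 0.0856
finger_force: 0.0
```

send_rows(commands=[0,0,1,0,1,0,0,1,0,1,0,0,0.6,0,1,0,0,0,0,1,0,0,0,0,1])

```text
t: 2.27
tcp_pos: [0.4401, 0.3686, 0.0956]
ee_rot: [-0.0, 0.0, 1.0, -0.0]
contact_force: [0.8, -0.2, 1.1]
opening: 0.0856
finger_force: 0.0
```

```bash
python3 - <<'E'
from h import *
T=camera("top")[:,:,::-1];S=camera("side")[:,:,::-1]
a=cv2.resize(T[180:300,90:210],(400,400),interpolation=2);b=cv2.resize(S[100:220,150:270],(400,400),interpolation=2)
cv2.imwrite("pics/g1.png",np.hstack([a,b]))
E
```

```text
(no output)
```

View pics/g1.png

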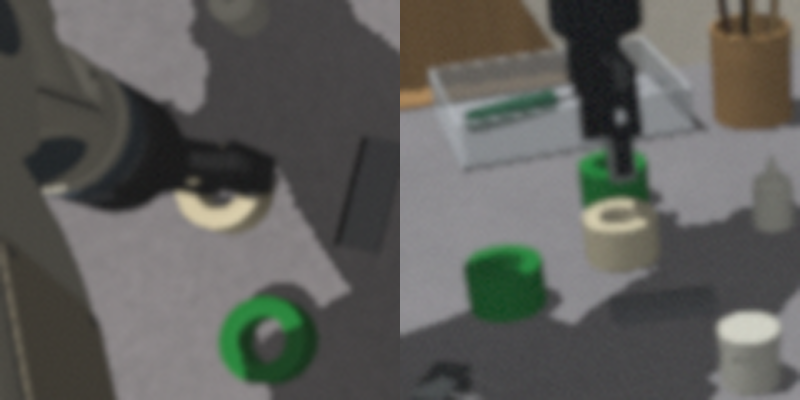

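The left view shows the gripper over the wide roll; the right shows the roll below the fingers at about (620,235), with the green look-alike behind it. Descending now.

send_rows(commands=[0,0,1,0,1,0,0,1,0,1,0,0,0.6,0,1,0,0,0.3,0,1,0,0,0,0,1])

```text
t: 2.78
tcp_pos: [0.4403, 0.3684, 0.0225]
ee_rot: [-0.0, 0.0, 1.0, -0.0]
contact_force: [-0.2, -0.9, 0.2]
opening: 0.0854
finger_force: 0.0
```

```bash
python3 -c "
from plant import manip
s=manip.read_state();print(s['tcp_pos'],s['contact_force'])"
```

```text
[0.4402594  0.36841505 0.02245962] [-0.17480347 -0.93093498  0.24592871]
```

send_rows(commands=[0,0,0,0,-1,0,0,0,0,-1,0,0,0,0,-1,0,0,0,0,-1,0,0,0,0,-1,0,0,0,0,-1])

```text
t: 3.28
tcp_pos: [0.4413, 0.3689, 0.0245]
ee_rot: [0.001, 0.0, 1.0, 0.001]
contact_force: [0.2, -0.2, 7.1]
opening: 0.0617
finger_force: 44.4
```

send_rows(commands=[0,0,-0.4,0,-1,0,0,-0.8,0,-1,0,0,-1,0,-1,0,0,-1,0,-1,0,0,-1,0,-1,0,0,-0.8,0,-1,0,0,0,0,-1])

```text
t: 3.87
tcp_pos: [0.442, 0.3693, 0.1532]
ee_rot: [0.003, 0.0, 1.0, 0.002]
contact_force: [0.8, 0.3, -1.3]
opening: 0.0615
finger_force: 44.1
```

send_rows(commands=[-0.3,-0.5,0,0,-1,-0.53,-0.93,0,0,-1,-0.53,-0.93,0,0,-1,-0.53,-0.93,0,0,-1,-0.53,-0.93,0,0,-1,-0.53,-0.93,0,0,-1,-0.53,-0.93,0,0,-1,-0.53,-0.93,0,0,-1])

```text
t: 4.53
tcp_pos: [0.5409, 0.1918, 0.1479]
ee_rot: [-0.0, 0.0, 1.0, 0.0]
contact_force: [0.1, -0.1, -1.3]
opening: 0.0618
finger_force: 44.1
```

send_rows(commands=[-0.53,-0.93,0,0,-1,-0.53,-0.93,0,0,-1,-0.53,-0.93,0,0,-1,-0.53,-0.93,0,0,-1,-0.53,-0.93,0,0,-1,-0.53,-0.93,0,0,-1,-0.3,-0.5,0,0,-1,0,0,0,0,-1])

```text
t: 5.2
tcp_pos: [0.6288, 0.0385, 0.1474]
ee_rot: [-0.0, 0.002, 1.0, -0.0]
contact_force: [-0.4, 0.4, -1.5]
opening: 0.0616
finger_force: 44.1
```

```bash
python3 - <<'E'
from h import *
s=manip.read_state();print(s['tcp_pos'],s['joint_pos'].round(2),s['ee_rot'].round(3))
T=camera("top")[:,:,::-1];S=camera("side")[:,:,::-1]
a=cv2.resize(T[100:220,230:380],(400,320),interpolation=2);b=cv2.resize(S[80:280,270:420],(390,520),interpolation=2)
c=np.zeros((520,790,3),np.uint8);c[:320,:400]=a;c[:,400:]=b;cv2.imwrite("pics/g2.png",c)
E
```

```text
[0.6288012  0.03852586 0.1473528 ] [-0.07  0.44  0.03  1.16 -0.   -0.07] [-0.     0.002  1.    -0.   ]
```

View pics/g2.png

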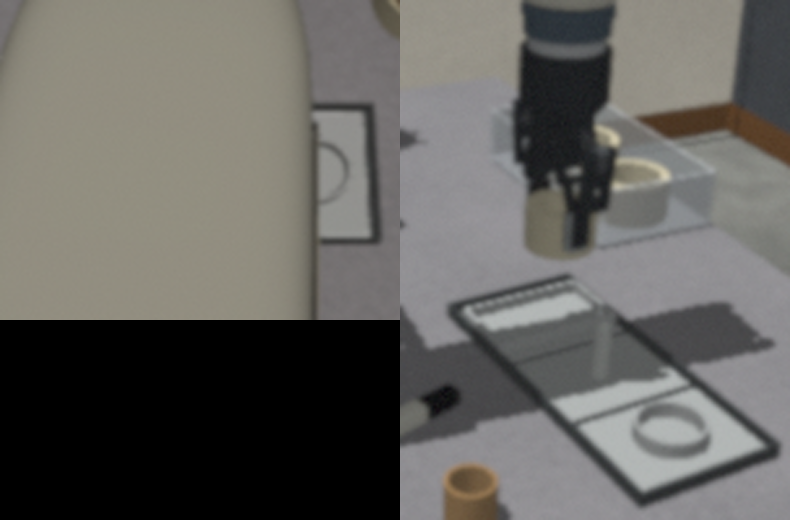

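The side view shows the wide roll held level, with the spindle below it. Moving over the spindle.

send_rows(commands=[-0.5,-0.9,0,0,-1,-0.5,-0.85,0,0,-1,0,0,0.8,0,-1,0,0,0.8,0,-1,0,0,0.4,0,-1,0,0,0,0,-1])

```text
t: 5.8
tcp_pos: [0.6509, -0.0014, 0.0954]
ee_rot: [-0.002, -0.001, 1.0, 0.0]
contact_force: [-0.0, 0.4, -2.6]
opening: 0.0618
finger_force: 44.2
```

```bash
python3 - <<'E'
from h import *
s=manip.read_state();print(s['tcp_pos'])
S=camera("side")[:,:,::-1].copy()
b=cv2.resize(S[120:270,270:440],None,fx=4,fy=4,interpolation=2)
# spindle axis and predicted roll outline, from calibration
f=lambda p:((p-[270,120])*4).astype(np.int32)
x,y,z=s['tcp_pos']
cv2.polylines(b,[cv2.convexHull(f(proj("side",cyl(.032,.04,x+.003,y,z-.024))))],True,(0,0,255),1)
cv2.polylines(b,[f(proj("side",[[.655,-.005,.007],[.655,-.005,.063]]))],False,(0,255,0),1)
cv2.imwrite("pics/g3.png",b)
E
```

```text
[ 0.65092872 -0.0013504   0.09542226]
```

View pics/g3.png

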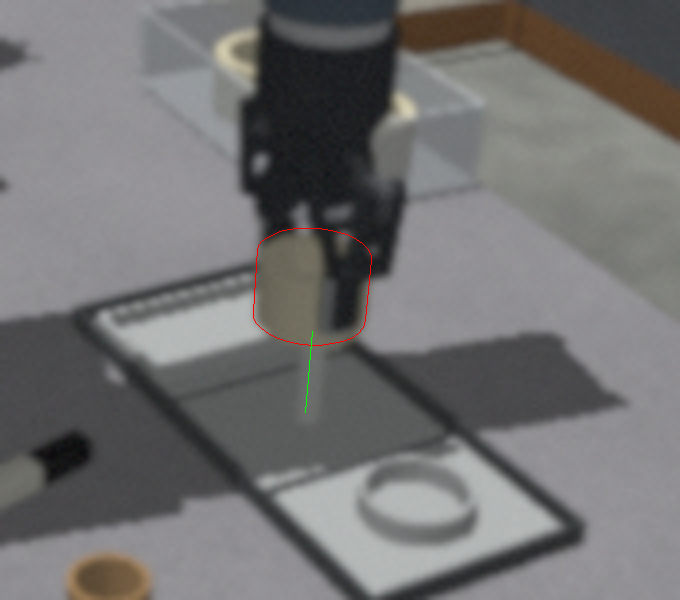

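The held roll matches the predicted outline at (311,290), and the spindle at (310,400) lines up under it. Lowering.

send_rows(commands=[-0.12,-0.14,0,0,-1,0,0,0.6,0,-1,0,0,0.6,0,-1,0,0,0.6,0,-1,0,0,0.5,0,-1,0,0,0,0,-1])

```text
t: 6.35
tcp_pos: [0.6552, -0.0059, 0.0392]
ee_rot: [-0.001, -0.0, 1.0, 0.0]
contact_force: [-0.2, 0.2, -1.0]
opening: 0.0619
finger_force: 44.2
```

send_rows(commands=[0,0,0.2,0,-1,0,0,0.08,0,-1,0,0,0,0,-1])

```text
t: 6.6
tcp_pos: [0.6561, -0.0061, 0.034]
ee_rot: [0.001, -0.0, 1.0, -0.0]
contact_force: [-0.6, -0.3, -1.2]
opening: 0.062
finger_force: 44.2
```

send_rows(commands=[0,0,0.08,0,-1,0,0,0,0,-1])

```text
t: 6.77
tcp_pos: [0.6559, -0.0062, 0.0316]
ee_rot: [0.0, 0.0, 1.0, -0.0]
contact_force: [1.0, 0.5, -1.9]
opening: 0.0619
finger_force: 44.2
```

send_rows(commands=[0,0,0.06,0,-1,0,0,0,0,-1])

```text
t: 6.93
tcp_pos: [0.656, -0.0062, 0.0315]
ee_rot: [0.001, 0.0, 1.0, -0.0]
contact_force: [-4.4, 0.4, 10.4]
opening: 0.0617
finger_force: 45.4
```

Contact confirmed on the plate at 10 N. Releasing and rising.

send_rows(commands=[0,0,0,0,0.5,0,0,0,0,0.9,0,0,0,0,0.9,0,0,0,0,0.9,0,0,-0.4,0,0.9,0,0,-0.8,0,0.9,0,0,-1,0,0.9,0,0,-1,0,1])

```text
t: 7.6
tcp_pos: [0.6554, -0.0061, 0.1109]
ee_rot: [-0.0, 0.0, 1.0, 0.0]
contact_force: [0.3, -0.4, 0.0]
opening: 0.0852
finger_force: 0.0
```

send_rows(commands=[0,0,-1,0,1,0,-0.8,-0.5,0,1,0,-0.9,0,0,1,0,-1,0,0,1,0,-1,0,0,1,0,-1,0,0,1,0,-1,0,0,1,0,-1,0,0,1])

```text
t: 8.27
tcp_pos: [0.6556, -0.1749, 0.1481]
ee_rot: [0.0, 0.0, 1.0, -0.0]
contact_force: [-0.2, 1.0, -0.1]
opening: 0.0854
finger_force: 0.0
```

send_rows(commands=[0.4,-1,0,0,1,0.4,-1,0,0,1,0.4,-1,0,0,1,0.4,-1,0,0,1,0.4,-1,0,0,1,0.4,-1,0,0,1,0.4,-1,0,0,1,0,0,0,0,1])

```text
t: 8.93
tcp_pos: [0.5839, -0.353, 0.1478]
ee_rot: [-0.0, 0.002, 1.0, -0.001]
contact_force: [0.3, 0.4, 0.3]
opening: 0.0856
finger_force: 0.0
```

send_rows(commands=[0,-0.6,0,0,1,0,-0.56,0,0,1,0,0,0.9,0,1,0,0,0.9,0,1,0,0,0.9,0,1,0,0,0,0,1])

```text
t: 9.43
tcp_pos: [0.5845, -0.3766, 0.0752]
ee_rot: [-0.003, -0.0, 1.0, 0.002]
contact_force: [-1.1, -0.1, 0.1]
opening: 0.0853
finger_force: 0.0
```

```bash
python3 - <<'E'
from h import *
s=manip.read_state();print(s['tcp_pos'])
T=camera("top")[:,:,::-1];S=camera("side")[:,:,::-1]
c=np.hstack([cv2.resize(x,(390,390),interpolation=2) for x in (T[110:210,250:350],S[150:280,290:420])])
d=np.hstack([cv2.resize(S[230:380,350:540],(390,200),interpolation=2),cv2.resize(T[140:240,380:500],(390,200),interpolation=2)])
cv2.imwrite("pics/g4.png",np.vstack([c,d]))
E
```

```text
[ 0.58449429 -0.37661541  0.07520435]
```

View pics/g4.png

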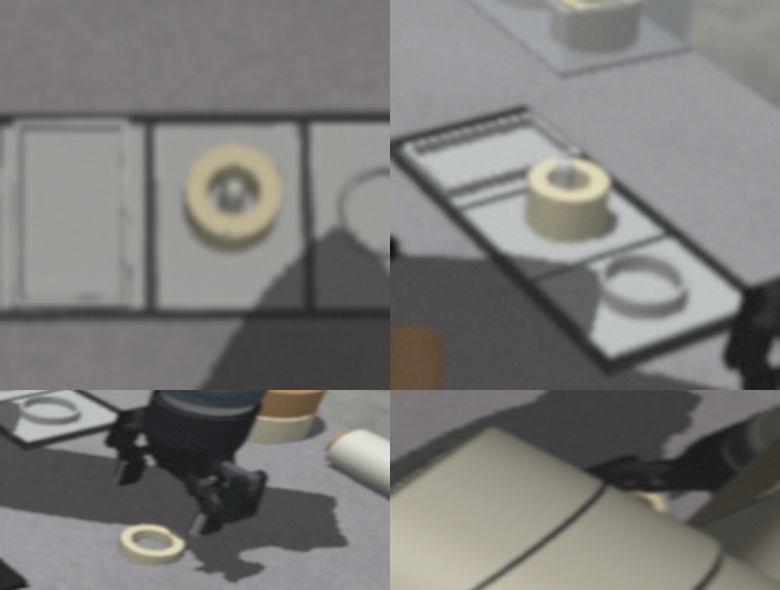

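The wide roll lies flat over the spindle, at about (235,195) in the top crop, with the post visible in its hole. The narrow roll is below the gripper. Centring and descending.

send_rows(commands=[0,-0.2,0.8,0,1,0,0,0.8,0,1,0,0,0.6,0,1,0,0,0.05,0,1,0,0,0,0,1])

```text
t: 9.95
tcp_pos: [0.5861, -0.3829, 0.0245]
ee_rot: [0.0, -0.0, 1.0, -0.0]
contact_force: [0.1, -0.2, 0.6]
opening: 0.085
finger_force: 0.0
```

send_rows(commands=[0,0,0,0,-1,0,0,0,0,-1,0,0,0,0,-1,0,0,0,0,-1,0,0,0,0,-1,0,0,0,0,-1], newtons=30)

```text
t: 10.45
tcp_pos: [0.5864, -0.3832, 0.0256]
ee_rot: [0.001, -0.0, 1.0, -0.001]
contact_force: [-1.2, 1.3, 6.8]
opening: 0.0507
finger_force: 30.3
```

send_rows(commands=[0,0,-0.4,0,-1,0,0,-0.8,0,-1,0,0,-1,0,-1,0,0,-1,0,-1,0,0,-1,0,-1,-0.1,0.5,-0.8,0,-1,-0.2,1,0,0,-1,-0.2,1,0,0,-1])

```text
t: 11.12
tcp_pos: [0.5986, -0.3206, 0.1514]
ee_rot: [0.002, 0.001, 1.0, -0.001]
contact_force: [0.6, 0.8, -0.8]
opening: 0.0504
finger_force: 31.3
```

send_rows(commands=[-0.2,1,0,0,-1,-0.2,1,0,0,-1,-0.2,1,0,0,-1,-0.2,1,0,0,-1,-0.2,1,0,0,-1,-0.2,1,0,0,-1,-0.2,1,0,0,-1,-0.2,1,0,0,-1])

```text
t: 11.78
tcp_pos: [0.6383, -0.1189, 0.1498]
ee_rot: [0.001, 0.0, 1.0, -0.0]
contact_force: [0.1, 0.4, 0.2]
opening: 0.0507
finger_force: 31.3
```

send_rows(commands=[-0.2,1,0,0,-1,-0.2,1,0,0,-1,-0.2,0.8,0,0,-1,0,0.4,0,0,-1,0,0,0,0,-1])

```text
t: 12.2
tcp_pos: [0.6532, -0.0382, 0.1494]
ee_rot: [0.0, -0.001, 1.0, 0.0]
contact_force: [-0.5, 0.2, -0.6]
opening: 0.0507
finger_force: 31.3
```

send_rows(commands=[-0.1,0.64,0,0,-1,-0.1,0.64,0,0,-1,0,0,0.8,0,-1,0,0,0.8,0,-1,0,0,0.4,0,-1,0,0,0,0,-1])

```text
t: 12.7
tcp_pos: [0.657, -0.008, 0.0962]
ee_rot: [-0.002, 0.0, 1.0, 0.0]
contact_force: [0.3, 0.1, -0.7]
opening: 0.0505
finger_force: 31.3
```

```bash
python3 - <<'E'
from h import *
s=manip.read_state();print(s['tcp_pos'])
S=camera("side")[:,:,::-1].copy()
b=cv2.resize(S[140:260,280:420],None,fx=5,fy=5,interpolation=2)
f=lambda p:((p-[280,140])*5).astype(np.int32)
x,y,z=s['tcp_pos']
cv2.polylines(b,[cv2.convexHull(f(proj("side",cyl(.026,.02,x-.003,y,z-.0256))))],True,(0,0,255),1)
cv2.polylines(b,[f(proj("side",[[.655,-.005,.007],[.655,-.005,.063]]))],False,(0,255,0),1)
cv2.imwrite("pics/g5.png",b)
E
```

```text
[ 0.65697123 -0.00803548  0.09615169]
```

View pics/g5.png

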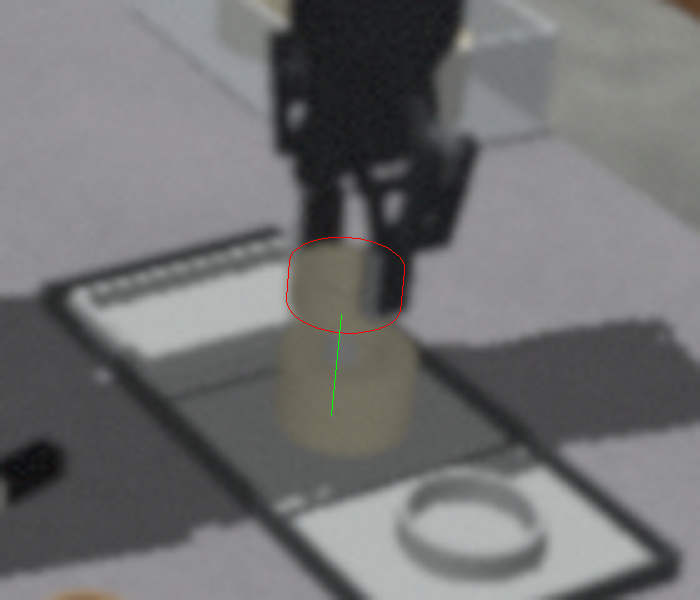

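The narrow roll at (345,285) is centred above the wide roll and post at (345,390). Lowering.

send_rows(commands=[0,0.08,0.3,0,-1,0,0,0.3,0,-1,0,0,0.2,0,-1,0,0,0,0,-1])

```text
t: 13.08
tcp_pos: [0.6577, -0.0062, 0.0775]
ee_rot: [-0.001, 0.0, 1.0, 0.0]
contact_force: [-0.4, 0.0, 0.2]
opening: 0.0506
finger_force: 31.3
```

send_rows(commands=[0,0,0.1,0,-1,0,0,0,0,-1])

```text
t: 13.25
tcp_pos: [0.6582, -0.0062, 0.0759]
ee_rot: [-0.0, 0.0, 1.0, 0.0]
contact_force: [0.3, 0.0, 0.0]
opening: 0.0505
finger_force: 31.3
```

send_rows(commands=[0,0,0.08,0,-1,0,0,0,0,-1])

```text
t: 13.42
tcp_pos: [0.6582, -0.0062, 0.074]
ee_rot: [0.0, 0.0, 1.0, -0.0]
contact_force: [0.0, -0.3, -0.1]
opening: 0.0503
finger_force: 31.3
```

send_rows(commands=[0,0,0.06,0,-1,0,0,0,0,-1])

```text
t: 13.58
tcp_pos: [0.6584, -0.0062, 0.0727]
ee_rot: [0.0, 0.0, 1.0, -0.0]
contact_force: [-0.3, 0.0, -0.2]
opening: 0.0505
finger_force: 31.3
```

send_rows(commands=[0,0,0.06,0,-1,0,0,0,0,-1])

```text
t: 13.75
tcp_pos: [0.6584, -0.0062, 0.0725]
ee_rot: [0.001, 0.0, 1.0, -0.0]
contact_force: [-3.9, 0.5, 11.1]
opening: 0.0505
finger_force: 32.2
```

Contact again at 11 N. Releasing, rising and going to the marker.

send_rows(commands=[0,0,0,0,0.5,0,0,0,0,0.9,0,0,0,0,0.9,0,0,0,0,0.9,0,0,-0.4,0,0.9,0,0,-0.8,0,0.9,0,0,-1,0,0.9,0,0,-1,0,1])

```text
t: 14.42
tcp_pos: [0.6579, -0.0061, 0.1522]
ee_rot: [-0.001, 0.0, 1.0, 0.0]
contact_force: [0.1, -0.0, 0.8]
opening: 0.0857
finger_force: 0.0
```

send_rows(commands=[0.6,0,0,0,0.5,1,0,0,0,0.5,1,0,0,0,0.5,1,0,0,0,0.5,1,0,0,0,0.5,1,0.1,0,0,0.5,1,0.2,0,0,0.5,0.8,0.06,0,0,0.5])

```text
t: 15.08
tcp_pos: [0.4714, 0.0033, 0.1517]
ee_rot: [0.0, 0.0, 1.0, 0.0]
contact_force: [0.0, -0.7, -0.2]
opening: 0.0641
finger_force: 0.0
```

send_rows(commands=[0,0,0,-1,0.5,0,0,0,-1,0.5,0,0,0,-1,0.5,0,0,0,-1,0.5,0,0,0,-0.5,0.5,0,0,0,0,0.5])

```text
t: 15.58
tcp_pos: [0.4733, 0.0028, 0.1517]
ee_rot: [0.0, -0.157, 0.988, -0.0]
contact_force: [-0.4, -0.1, -0.1]
opening: 0.0646
finger_force: 0.0
```

```bash
python3 - <<'E'
from h import *
s=manip.read_state();print(s['tcp_pos'],s['ee_rot'])
S=camera("side")[:,:,::-1].copy();x,y,z=s['tcp_pos']
a=S[140:240,290:400]
b=S[190:270,230:320].copy();b=cv2.resize(b,None,fx=5,fy=5,interpolation=2)
f=lambda p:((p-[230,190])*5).astype(np.int32)
cv2.polylines(b,[cv2.convexHull(f(proj("side",box(.1,.018,.018,.473,.0035,0,np.radians(18)))))],True,(0,0,255),1)
c=np.zeros((400,800,3),np.uint8);c[:,:450]=b;c[:320,450:]=cv2.resize(a,(350,320),interpolation=2)
cv2.imwrite("pics/g6.png",c)
E
```

```text
[0.47334407 0.00281114 0.15174835] [ 3.69255982e-04 -1.57147183e-01  9.87575115e-01 -1.38388037e-04]
```

View pics/g6.png

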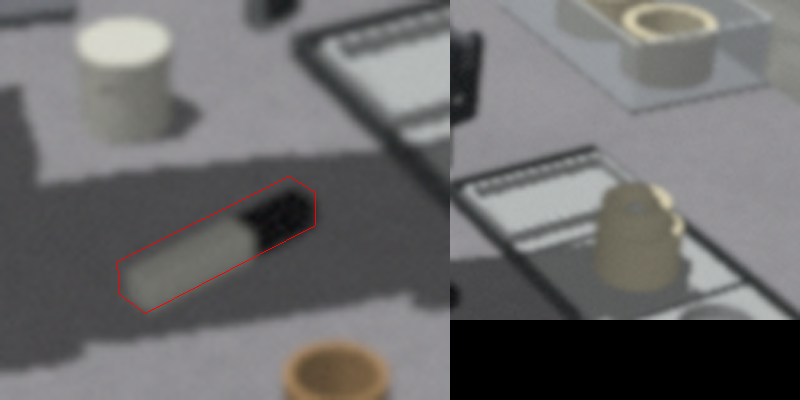

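The red model at (217,245) fits the marker, and the two rolls are stacked on the spindle. Descending on the marker.

send_rows(commands=[0,0,1,0,0.3,0,0,1,0,0.3,0,0,1,0,0.3,0,0,1,0,0.3,0,0,0.6,0,0.3,0,0,0.15,0,0.3,0,0,0,0,0.3], newtons=25)

```text
t: 16.22
tcp_pos: [0.4728, 0.0029, 0.0317]
ee_rot: [-0.001, -0.156, 0.988, 0.0]
contact_force: [-0.0, -0.3, 0.7]
opening: 0.0554
finger_force: 0.0
```

send_rows(commands=[0,0,0,0,-1,0,0,0,0,-1,0,0,0,0,-1,0,0,0,0,-1,0,0,0,0,-1,0,0,0,0,-1])

```text
t: 16.72
tcp_pos: [0.4739, 0.0028, 0.0335]
ee_rot: [0.001, -0.156, 0.988, -0.0]
contact_force: [-0.2, 0.4, 6.3]
opening: 0.0171
finger_force: 25.3
```

send_rows(commands=[0,0,-0.4,0,-1,0,0,-0.8,0,-1,0,0,-1,0,-1,0,0,-1,1,-1,0,0,-1,1,-1,0,0,-0.8,1,-1,0,0,0,0.75,-1,0,0,0,0,-1])

```text
t: 17.38
tcp_pos: [0.4739, 0.0028, 0.1591]
ee_rot: [0.002, -0.025, 1.0, -0.0]
contact_force: [-0.5, -0.4, 0.1]
opening: 0.0167
finger_force: 24.7
```

send_rows(commands=[-0.5,0.25,0,0,-1,-0.9,0.45,0,0,-1,-0.9,0.45,0,0,-1,-0.9,0.45,0,0,-1,-0.9,0.45,0,0,-1,-0.9,0.45,0,0,-1,-0.9,0.45,0,0,-1,-0.9,0.4,0,0,-1])

```text
t: 18.05
tcp_pos: [0.6392, 0.0963, 0.1567]
ee_rot: [-0.001, -0.027, 1.0, 0.0]
contact_force: [0.2, -0.6, 0.5]
opening: 0.0168
finger_force: 24.7
```

send_rows(commands=[-0.4,0.2,0,0,-1,0,0,0,0,-1])

```text
t: 18.22
tcp_pos: [0.6496, 0.102, 0.1558]
ee_rot: [-0.001, -0.028, 1.0, 0.0]
contact_force: [-0.9, -0.3, -1.2]
opening: 0.0167
finger_force: 24.7
```

send_rows(commands=[0,0,0.8,0,-1,0,0,0.9,0,-1,0,0,0.9,0,-1,0,0,0.9,0,-1,0,0,0.6,0,-1,0,0,0.3,0,-1,0,0,0,0,-1])

```text
t: 18.8
tcp_pos: [0.6467, 0.1005, 0.0455]
ee_rot: [-0.002, -0.026, 1.0, -0.0]
contact_force: [-1.7, 0.2, -0.1]
opening: 0.0172
finger_force: 24.7
```

send_rows(commands=[0,0,0.08,0,-1,0,0,0,0,-1])

```text
t: 18.97
tcp_pos: [0.6486, 0.1007, 0.0461]
ee_rot: [0.001, -0.026, 1.0, -0.0]
contact_force: [1.1, -0.1, -0.6]
opening: 0.0168
finger_force: 24.7
```

send_rows(commands=[0,0,0.1,0,-1,0,0,0,0,-1])

```text
t: 19.13
tcp_pos: [0.6486, 0.1009, 0.0433]
ee_rot: [0.001, -0.026, 1.0, -0.0]
contact_force: [0.2, -0.2, -0.3]
opening: 0.0168
finger_force: 24.7
```

send_rows(commands=[0,0,0.06,0,-1,0,0,0,0,-1])

```text
t: 19.3
tcp_pos: [0.6484, 0.1009, 0.0414]
ee_rot: [0.0, -0.026, 1.0, -0.0]
contact_force: [0.6, -0.7, 0.7]
opening: 0.0171
finger_force: 24.7
```

send_rows(commands=[0,0,0.04,0,-1,0,0,0,0,-1])

```text
t: 19.47
tcp_pos: [0.6484, 0.1009, 0.0406]
ee_rot: [0.0, -0.026, 1.0, 0.0]
contact_force: [1.0, 0.2, 1.2]
opening: 0.0167
finger_force: 24.9
```

Touching the floor at the expected height. Opening partway, then rising.

send_rows(commands=[0,0,0,0,-0.5,0,0,0,0,-0.3,0,0,0,0,-0.3,0,0,-0.3,0,-0.3,0,0,-0.8,0,-0.3,0,0,-1,0,-0.3,0,0,-1,0,0,0,0,-1,0,0])

```text
t: 20.13
tcp_pos: [0.6481, 0.1009, 0.1444]
ee_rot: [-0.0, -0.026, 1.0, 0.0]
contact_force: [0.5, 0.5, 0.1]
opening: 0.0429
finger_force: 0.0
```

send_rows(commands=[0,0.5,-0.8,0,0.5,0.2,1,0,0,0.5,0.2,1,0,0,0.5,0.2,1,0,0,0.5,0.2,1,0,0,0.5,0.2,1,0,0,0.5,0.2,1,0,0,0.5,0.2,1,0,0,0.5])

```text
t: 20.8
tcp_pos: [0.6031, 0.2874, 0.1634]
ee_rot: [0.0, -0.026, 1.0, 0.0]
contact_force: [-0.2, -0.1, 0.2]
opening: 0.064
finger_force: 0.0
```

send_rows(commands=[0.2,1,0,0,0.5,0.2,1,0,0,0.5,0.2,1,0,0,0.5,0,0.5,0,0,0.5,0,0,0,0,0.5])

```text
t: 21.22
tcp_pos: [0.5834, 0.3753, 0.163]
ee_rot: [0.0, -0.028, 1.0, 0.0]
contact_force: [1.1, 0.0, 0.3]
opening: 0.0646
finger_force: 0.0
```

```bash
python3 - <<'E'
from h import *
s=manip.read_state();print(s['tcp_pos'],s['ee_rot'])
T=camera("top")[:,:,::-1];S=camera("side")[:,:,::-1].copy();x,y,z=s['tcp_pos']
b=cv2.resize(S[100:180,220:300],(400,400),interpolation=2)
f=lambda p:((p-[220,100])*5).astype(np.int32)
cv2.polylines(b,[cv2.convexHull(f(proj("side",cyl(.018,.042,.5848,.3742,0))))],True,(0,0,255),1)
c=cv2.resize(S[170:280,280:420],(400,400),interpolation=2)
cv2.imwrite("pics/g7.png",np.hstack([b,c]))
E
```

```text
[0.58338616 0.37530064 0.16297761] [ 1.07854620e-04 -2.75277430e-02  9.99621005e-01  2.40821145e-04]
```

View pics/g7.png

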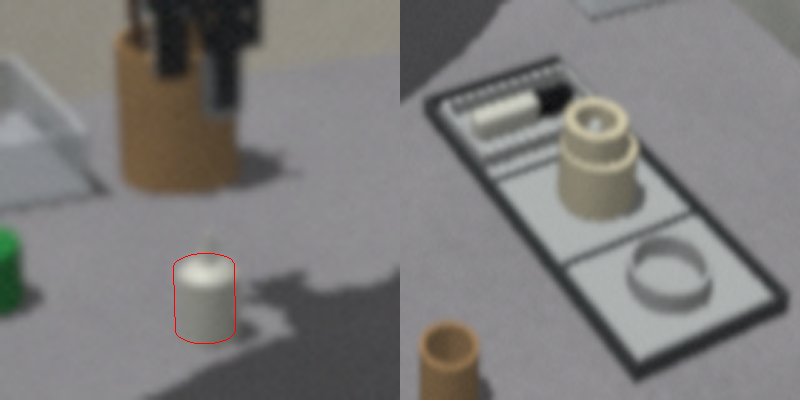

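The marker lies flat in the trough, at about (520,110), and the rolls are stacked at (600,155). The bottle model at (205,298) fits. Grasping the bottle high so that the fingertips stay above the cup wall.

send_rows(commands=[0,0,1,0,0.5,0,0,1,0,0.5,0,0,1,0,0.5,0,0,1,0,0.5,0,0,0.5,0,0.5,0,0,0.14,0,0.5,0,0,0,0,0.5], newtons=25)

```text
t: 21.9
tcp_pos: [0.5842, 0.3714, 0.046]
ee_rot: [-0.001, -0.025, 1.0, -0.0]
contact_force: [-0.1, -0.1, 1.0]
opening: 0.0643
finger_force: 0.0
```

send_rows(commands=[0,0,0,0,-1,0,0,0,0,-1,0,0,0,0,-1,0,0,0,0,-1,0,0,0,0,-1])

```text
t: 22.32
tcp_pos: [0.5849, 0.3729, 0.0485]
ee_rot: [0.001, -0.026, 1.0, 0.0]
contact_force: [0.9, -2.0, 6.8]
opening: 0.0349
finger_force: 25.1
```

send_rows(commands=[0,0,-0.4,0,-1,0,0,-0.8,0,-1,0,0,-1,0,-1,0,0,-1,0,-1,0,0,-0.8,0,-1,0,0,-0.5,0,-1,0,0,0,0,-1])

```text
t: 22.9
tcp_pos: [0.585, 0.3736, 0.1636]
ee_rot: [0.003, -0.026, 1.0, 0.001]
contact_force: [0.2, 0.9, -0.7]
opening: 0.0343
finger_force: 25.2
```

send_rows(commands=[0,-0.5,0,0,-1,-0.1,-0.9,0,0,-1,-0.1,-0.9,0,0,-1,-0.1,-0.9,0,0,-1,-0.1,-0.9,0,0,-1,-0.1,-0.9,0,0,-1,-0.1,-0.9,0,0,-1,-0.1,-0.9,0,0,-1])

```text
t: 23.57
tcp_pos: [0.6097, 0.2022, 0.158]
ee_rot: [-0.001, -0.026, 1.0, -0.0]
contact_force: [1.0, 0.2, -0.5]
opening: 0.0347
finger_force: 25.2
```

send_rows(commands=[-0.1,-0.9,0,0,-1,-0.1,-0.9,0,0,-1,-0.1,-0.9,0,0,-1,-0.1,-0.9,0,0,-1,-0.1,-0.9,0,0,-1,-0.1,-0.9,0,0,-1,-0.1,-0.9,0,0,-1,-0.1,-0.9,0,0,-1])

```text
t: 24.23
tcp_pos: [0.6389, 0.0237, 0.158]
ee_rot: [-0.001, -0.026, 1.0, 0.0]
contact_force: [0.6, 0.0, -0.9]
opening: 0.0344
finger_force: 25.2
```

send_rows(commands=[-0.1,-0.9,0,0,-1,-0.1,-0.9,0,0,-1,-0.1,-0.9,0,0,-1,-0.1,-0.9,0,0,-1,-0.1,-0.9,0,0,-1,0,-0.5,0,0,-1,0,0,0,0,-1])

```text
t: 24.82
tcp_pos: [0.6581, -0.1016, 0.158]
ee_rot: [-0.001, -0.025, 1.0, 0.0]
contact_force: [-0.1, 0.7, -0.4]
opening: 0.0346
finger_force: 25.2
```

send_rows(commands=[-0.12,-0.36,0,0,-1,0,0,0.8,0,-1,0,0,0.9,0,-1,0,0,0.8,0,-1,0,0,0.4,0,-1,0,0,0,0,-1])

```text
t: 25.32
tcp_pos: [0.661, -0.1066, 0.0842]
ee_rot: [-0.002, -0.027, 1.0, 0.001]
contact_force: [-0.4, -0.3, -0.3]
opening: 0.0344
finger_force: 25.2
```

```bash
python3 - <<'E'
from h import *
s=manip.read_state();print(s['tcp_pos'])
S=camera("side")[:,:,::-1].copy()
b=cv2.resize(S[160:280,300:440],None,fx=5,fy=5,interpolation=2)
f=lambda p:((p-[300,160])*5).astype(np.int32)
x,y,z=s['tcp_pos']
cv2.polylines(b,[cv2.convexHull(f(proj("side",cyl(.018,.042,x,y,z-.0475))))],True,(0,0,255),1)
cv2.polylines(b,[cv2.convexHull(f(proj("side",cyl(.018,.042,x,y,.007))))],True,(0,255,0),1)
cv2.imwrite("pics/g8.png",b)
E
```

```text
[ 0.66095116 -0.10661205  0.08420728]
```

View pics/g8.png

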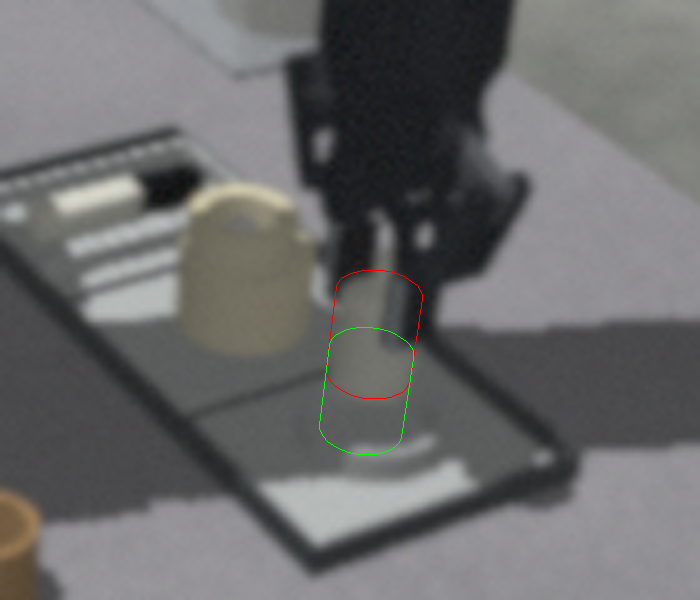

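```bash
python3 - <<'E'
from h import *
t=lambda u,v:np.array([90+u/2-.25,125+v/2-.25]); s=lambda u,v:np.array([150+u/2.4-.3,130+v/2.4-.3])
print(plane("top",[t(517,79)],.023),plane("side",[s(538,273)],.023))
# ring top-rim outer hull compare in side0/top0: dark ring threshold
print(proj("side",[[.6615,-.1105,.023]]),proj("top",[[.6615,-.1105,.023]]))
T=cv2.imread("pics/top0.png");S=cv2.imread("pics/side0.png")
a=cv2.resize(T[135:200,320:380],(400,433),interpolation=2);b=cv2.resize(S[220:270,345:410],(400,308),interpolation=2)
f=lambda n,p,o,k:((p-o+.5)*k).astype(np.int32)
def ring(n,img,o,k,x,y,col):
    for r,z in((.028,.023),(.032,.023),(.032,.007)):
        cv2.polylines(img,[f(n,proj(n,cyl(r,0,x,y,z)[:60]),o,k)],True,col,1)
for x,y,c in((.6615,-.1105,(0,0,255)),):
    ring("top",a,[320,135],400/60,x,y,c);ring("side",b,[345,220],400/65,x,y,c)
c=np.zeros((433,800,3),np.uint8);c[:,:400]=a;c[:308,400:]=b;cv2.imwrite("pics/g9.png",c)
E
```

```text
[[ 0.65693473 -0.10700554  0.023     ]] [[ 0.65574045 -0.11797555  0.023     ]]
[[374.18220068 240.94446147]] [[349.62264081 162.64001576]]
```

View pics/g9.png

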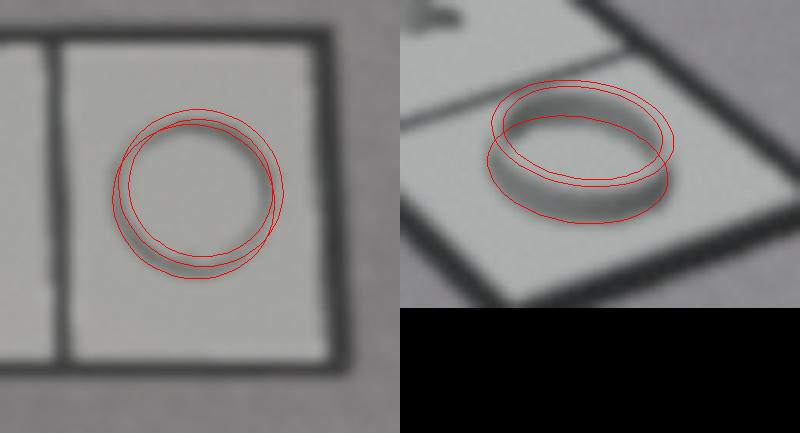

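The cup model at (0.6615, -0.1105) fits both views to 2–3 mm, and the bottle has 10 mm of clearance. Shifting 4 mm in y and lowering.

send_rows(commands=[0,-0.16,0,0,-1,0,0,0.4,0,-1,0,0,0.4,0,-1,0,0,0.2,0,-1,0,0,0,0,-1])

```text
t: 25.78
tcp_pos: [0.6616, -0.1115, 0.0601]
ee_rot: [-0.001, -0.026, 1.0, 0.0]
contact_force: [-1.2, -0.2, -0.9]
opening: 0.0344
finger_force: 25.2
```

send_rows(commands=[0,0,0.1,0,-1,0,0,0,0,-1])

```text
t: 25.95
tcp_pos: [0.6624, -0.1117, 0.059]
ee_rot: [-0.0, -0.026, 1.0, 0.0]
contact_force: [0.1, -0.2, -0.9]
opening: 0.0343
finger_force: 25.2
```

send_rows(commands=[0,0,0.1,0,-1,0,0,0,0,-1])

```text
t: 26.12
tcp_pos: [0.6624, -0.1116, 0.0566]
ee_rot: [-0.0, -0.026, 1.0, 0.0]
contact_force: [0.3, -0.3, 0.2]
opening: 0.0345
finger_force: 25.2
```

send_rows(commands=[0,0,0.05,0,-1,0,0,0,0,-1])

```text
t: 26.28
tcp_pos: [0.6625, -0.1117, 0.0556]
ee_rot: [0.0, -0.026, 1.0, -0.0]
contact_force: [-0.1, 0.2, -0.6]
opening: 0.0342
finger_force: 25.2
```

send_rows(commands=[0,0,0.04,0,-1,0,0,0,0,-1])

```text
t: 26.45
tcp_pos: [0.6626, -0.1117, 0.0555]
ee_rot: [0.001, -0.026, 1.0, -0.0]
contact_force: [-2.0, 1.4, 6.8]
opening: 0.0345
finger_force: 25.8
```

Contact at 7 N. Releasing, rising and clearing the view.

send_rows(commands=[0,0,0,0,-0.1,0,0,0,0,0.3,0,0,0,0,0.4,0,0,-0.3,0,0.4,0,0,-0.8,0,0.4,0,0,-1,0,0.4,0,0,-1,0,0.4,0,0,-1,0,0.4])

```text
t: 27.12
tcp_pos: [0.6623, -0.1116, 0.1586]
ee_rot: [-0.0, -0.026, 1.0, 0.0]
contact_force: [-0.4, -0.0, -0.8]
opening: 0.0597
finger_force: 0.0
```

send_rows(commands=[0,0,-1,0,0.4,0.5,-0.9,0,0,0.4,0.5,-0.9,0,0,0.4,0.5,-0.9,0,0,0.4,0.5,-0.9,0,0,0.4,0.5,-0.9,0,0,0.4,0.5,-0.9,0,0,0.4,0.5,-0.9,0,0,0.4])

```text
t: 27.78
tcp_pos: [0.5826, -0.2746, 0.1826]
ee_rot: [0.0, -0.026, 1.0, -0.0]
contact_force: [0.9, 0.0, -0.5]
opening: 0.06
finger_force: 0.0
```

send_rows(commands=[0.5,-0.9,0,0,0.4,0.5,-0.9,0,0,0.4,0.5,-0.9,0,0,0.4,0,0,0,0,0.4,0,0,0,0,0.4])

```text
t: 28.2
tcp_pos: [0.5487, -0.3441, 0.1823]
ee_rot: [0.0, -0.025, 1.0, -0.0]
contact_force: [0.9, 0.1, -0.1]
opening: 0.0599
finger_force: 0.0
```

```bash
python3 - <<'E'
from h import *
T=camera("top")[:,:,::-1];S=camera("side")[:,:,::-1]
cv2.imwrite("pics/f.png",np.hstack([cv2.resize(T[120:260,230:380],(400,373),interpolation=2),cv2.resize(S[140:280,250:420],(400,373),interpolation=2)]))
E
```

```text
(no output)
```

View pics/f.png

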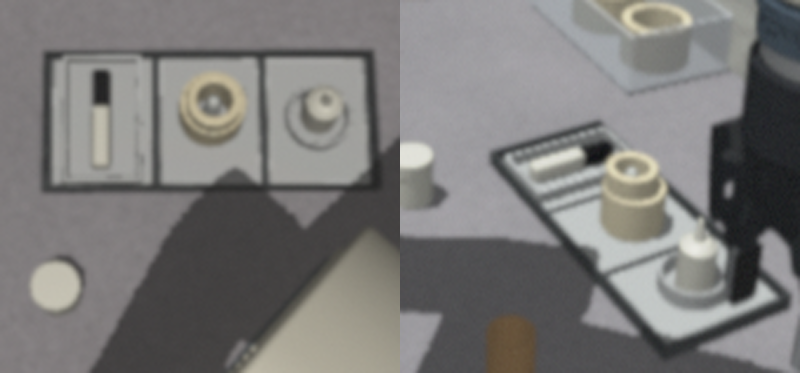

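The final view shows the marker flat in the trough at (100,118), both rolls on the spindle at (212,108), and the bottle upright in the cup at (322,108). The jar is where it was, and the arm is touching nothing. Handing in.

```bash
python3 -c "
from plant import manip
print(manip.job_done())"
```

```text
the job is handed in; nothing more can be done
None
```

The kit is made up in the caddy and handed in at about 28 s of the 106 s: wide roll then narrow roll on the spindle, marker flat in the trough, bottle upright in the cup; I did not handle the core, pen or jar.

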